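# Load the centrifuge rotor in balance from the stack of counterweights

### The job

The centrifuge rotor is being made up for its balance run. Take the stack on the storage stand apart: the hub cap on top goes flange down, fully home, on the spigot in the middle of the rotor, and each weight goes fully home and upright in the empty bucket straight across the hub from the weight of the same size, so that the rotor balances. Leave the three weights that already sit in the rotor where they are, and let go of everything.

Things in the scene. Friction and masses are not known exactly. Their poses are not given: they have to be found in the camera images.
- large_weight: loose steel counterweight, lowest in the stack: flange 78 mm wide, 10 thick; below it a tapered nose 36 long (40 wide at flange, 30 at tip), above it a grip stem 14 wide, 32 tall (grip here). Origin: centre of nose underside, z up; flange top z=46, stem top 78. Nose is hollow (bore 22, 36 deep) and slips loosely over the stem or peg beneath: lift straight up. About 400 g.
- medium_weight: loose steel counterweight, second from the bottom of the stack: as large_weight in every size and origin (nose, stem, heights), but its flange is 66 mm wide. About 300 g.
- small_weight: loose steel counterweight, third from the bottom of the stack: as large_weight in every size and origin (nose, stem, heights), but its flange is 54 mm wide. About 200 g.
- large_mate: the large counterweight already in a bucket of the rotor: same outside sizes and origin as large_weight (flange 78 mm wide, stem top 78 mm above origin). Origin 38 mm above the work surface. Loose, with about 3 mm side play; leave it there.
- medium_mate: the medium counterweight already in a bucket of the rotor: same outside sizes and origin as medium_weight (flange 66 mm wide, stem top 78 mm above origin). Origin 38 mm above the work surface. Loose, with about 3 mm side play; leave it there.
- small_mate: the small counterweight already in a bucket of the rotor: same outside sizes and origin as small_weight (flange 54 mm wide, stem top 78 mm above origin). Origin 38 mm above the work surface. Loose, with about 3 mm side play; leave it there.
- hub_cap: loose aluminium cap like a small hat, on top of the stack: flange 44 mm wide and 6 thick at the bottom, round body 27 wide (grip here), 44 tall; blind bore 20 wide, 36 deep from below. Origin: centre of underside, z up. About 80 g. Its seat is the rotor's spigot: 16 mm wide, 26 tall, coned to 6 at the tip, on the hub face 68 mm above the work surface.
- rotor: fixed centrifuge rotor, 240 mm wide: six upright open buckets on a 92 mm radius, at 0, 60, 120.. degrees from its x axis; three alternate ones hold the mates, three are empty. Bucket: 56 mm wide, opening 46, rim 74 above the work surface; a weight's flange rests on the rim, its origin then 38 mm above the surface. Origin: centre of underside on the surface, z up.
- stand: fixed grey round stand that carries the stack, 94 mm wide, 8 high, with a 14 mm peg (top at 40) inside the lowest weight. From the bottom: large, medium, small weight, hub cap; origins 8, 54, 100 and 146 mm above the work surface. Origin: centre of underside, z up.
Mind the look-alikes: they are no part of the job. What is shaped like the medium_weight but turquoise is not meant.

How it is judged:
By the outcome, as a careful person would: the job done as asked, in the order asked, and still so for the second after the job is handed in, with the robot touching nothing.
It also fails if it takes over 125 s, if anything falls off the work surface, if the arm or the gripper's body presses on something with over 40 N, if the wrist force passes 120 N, or if a joint passes its speed limit or range.

### The arm

A 6-joint arm with a two-finger parallel gripper is mounted at the origin on a cart in front of the work surface, level with it; the furniture and walls round the work are solid. World frame = base frame: x ahead of the robot, y to its left, z up, the work surface at z = 0. Lengths are in m, angles in rad, forces in N, time in s.
With the tool pointing down it reaches from about 0.275 to 0.85 m from the base axis. Payload 5.2 kg.
Tool frame: the origin (TCP) lies between the finger pads; the fingertips stand 22 mm ahead of it and the grasp point (between the pads) lies 3 mm ahead of it; z points along the fingers, x is the direction in which the jaws open and shut, and the axes are right-handed (so a half turn about z gives the same grasp; the last joint's range is limited). The gripper opens to 85 mm and grips with 20 to 120 N. Pads are 22 mm wide; open, the fingers measure 114 mm over their backs; the gripper's body (76 mm by 85 mm) begins 54 mm behind the grasp point. The pads swing forward as they close: fully open they stand 13 mm farther back than shut.
Start: joints at [1.026, 0.259, 1.535, -0, 1.348, -0.203], TCP at [0.184, 0.518, 0.253] pointing down, gripper open.
Joint ranges: [-3.14, 3.14], [-0.91, 2.08], [0.19, 2.58], [-1.22, 4.36], [0.22, 2.71], [-3.12, 3.12]. Speed limits (rad/s): [2.57, 2.57, 3.14, 3.14, 3.14, 3.14].

### API

Orientations are given as [roll, pitch, yaw] about the fixed x, y, z axes, in that order (R = Rz(yaw) Ry(pitch) Rx(roll)).
In Python, from bench import ctrl gives the robot as it stands. The module is installed in compiled form; this text tells all that it offers.
- The arm moves only by the tool send_rows, never from a script. Its argument "moves" is a list of rows, each a list of 3 entries, a list of its own where there are three numbers: the shift along the tool's x, y, z in m, then the turn, a rotation vector about the tool's x, y, z in rad, then the opening in per cent of the stroke, from 0 (shut) to 100 (fully open). A call has 1 to 20 rows; each row is the pose to reach, as a shift and turn from the pose commanded when the call began, along the tool's axes at that moment; what a row does not reach only later rows make up. A row lasts 1/8 s, in which the tool goes at most 62.5 mm and 10.7 degrees, less where a joint would pass 70% of its speed; a pose out of reach is approached as far as the arm can. A call with a gripper value outside its range is refused whole. The fingers move at their own pace and stop on an object; "squeeze" is the grip in N (left out, the last holds). Time passes only in rows, so rows that repeat a pose let the fingers close. It gives the time, the measured TCP pose, the force and the opening at its end, in the units of the state.
- ctrl.sense(): the state, without advancing time (a new reading comes with each control period).
- ctrl.camera(name): name is "scene" or "top"; returns a dict with "color" (480x640x3 uint8, red, green, blue), "fx", "fy", "cx", "cy" (pixels), "k1" (the pictures are not rectified: a ray, as slopes to the right and down, at radius r is drawn at 1 + k1 r^2 times it, then the intrinsics apply), "rvec" (rotation vector, rad) and "tvec" (3), from world to camera coordinates, as OpenCV has them. Camera axes: x right, y down, z forward; pixel columns grow to the right and rows downward; lengths in m; the calibration is good to about 2 mm. A picture is of the moment at which its call begins. There is no depth.
- ctrl.hand_in(): hands the job in, once; it reports no verdict.
The state is a dict: "clock": time; "qpos": joint angles; "joint_vel": joint speeds; "tau": joint torques, N m; "tcp_pos": TCP position; "tcp_rot": TCP orientation; "ft_force": force on the tool from outside, world axes, zero at the start; "moment": the same for the moment, N m; "opening": finger opening in m.
Only numpy, scipy, OpenCV 4.12 (cv2) and the standard library are available. Lean on these libraries where they do the work, as an engineer would, in place of code of your own. Each camera call takes 0.05 s, during which the arm holds its last target.

## Working session

There is one attempt and no reset: what is moved stays moved. The work goes in short steps, Python scripts to look and compute and a tool call to move; the robot and the scene stay as the last step left them, time stands still between calls to the robot, and variables do not carry over. Pictures are saved under pics/ and viewed, and the job is handed in when it is done.

Besides the shell and the picture viewer there is one more tool, called by a JSON object that holds its "op" and its "data", one argument or row to a line. send_rows: Moves the arm, as the interface text tells. Its arguments: {"type":"object","properties":{"moves":{"type":"array"},"squeeze":{"type":"number"}},"required":["moves"]}

```bash
mkdir -p pics
cat > h.py <<'E'
import numpy as np, cv2
from bench import ctrl
def snap(n,f):
    c=ctrl.camera(n); cv2.imwrite(f'pics/{f}.png',c['color'][:,:,::-1]); np.save(f'pics/{f}.npy',c,allow_pickle=True); return c
def load(f): return np.load(f'pics/{f}.npy',allow_pickle=True).item()
def ray(c,u,v):
    K=np.array([[c['fx'],0,c['cx']],[0,c['fy'],c['cy']],[0,0,1.]])
    p=np.array([(u-c['cx'])/c['fx'],(v-c['cy'])/c['fy']]); s=p.copy()
    for _ in range(50): s=p/(1+c['k1']*(s@s))
    R=cv2.Rodrigues(np.array(c['rvec'],float))[0]; t=np.array(c['tvec'],float).ravel()
    return -R.T@t, R.T@np.array([s[0],s[1],1])
def onz(c,u,v,z):
    o,d=ray(c,u,v); return o+d*(z-o[2])/d[2]
def proj(c,P):
    R=cv2.Rodrigues(np.array(c['rvec'],float))[0]; t=np.array(c['tvec'],float).ravel()
    q=R@np.array(P,float)+t; s=q[:2]/q[2]; s=s*(1+c['k1']*(s@s)); return np.array([s[0]*c['fx']+c['cx'],s[1]*c['fy']+c['cy']])
E
python3 - <<'E'
from h import *
for n in('scene','top'):
    c=snap(n,n+'0'); print(n,c['fx'],c['k1'],ray(c,320,240))
s=ctrl.sense(); print(s)
E
```

```text
scene 533.4359642875371 0.05318514333617567 (array([-0.05456644, -0.76711733,  0.72480206]), array([ 0.54776936,  0.61844108, -0.56357942]))
top 458.75093770497733 0.018223694978368142 (array([ 0.47789044, -0.11943167,  1.20448024]), array([ 0.03064912, -0.02155344, -0.9994062 ]))
{'clock': 0.1, 'qpos': array([ 1.02623787e+00,  2.59282871e-01,  1.53599014e+00, -1.21975396e-05,
        1.34798259e+00, -2.02815031e-01]), 'joint_vel': array([ 0.00090459, -0.00201508, -0.00166349,  0.00040923, -0.00036161,
        0.00158881]), 'tau': array([ 6.02935015e-04, -4.46969712e+01, -2.91248882e+01, -4.28950088e-04,
        6.22592139e-03,  6.17424533e-06]), 'tcp_pos': array([0.18407826, 0.51781383, 0.2525443 ]), 'tcp_rot': array([-3.14126934e+00,  1.63125815e-03,  1.22905587e+00]), 'ft_force': array([-0.02899377, -0.20998092, -0.03316854]), 'moment': array([-0.00432955, -0.05172043, -0.03761053]), 'opening': 0.08546971068255092}
```

View pics/scene0.png

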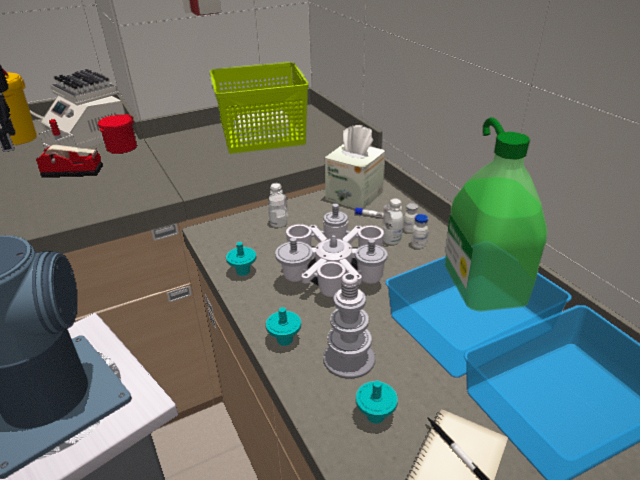

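View pics/top0.png

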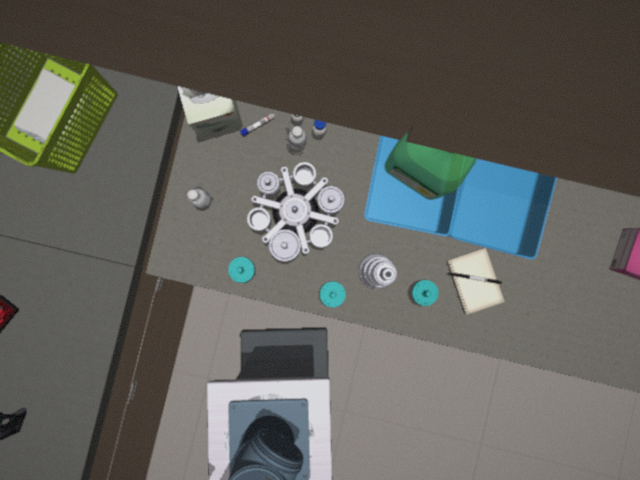

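Run:
```python
from h import *
t=load('top0')['color'][:,:,::-1]; s=load('scene0')['color'][:,:,::-1]
cv2.imwrite('pics/tz.png',cv2.resize(t[150:300,220:420],(800,600),interpolation=cv2.INTER_CUBIC))
cv2.imwrite('pics/sz.png',cv2.resize(s[190:390,260:420],(640,800),interpolation=cv2.INTER_CUBIC)[:600])
cv2.imwrite('pics/sz.png',cv2.resize(s[195:385,225:425],(630,600),interpolation=cv2.INTER_CUBIC))
```

```text
(no output)
```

View pics/tz.png

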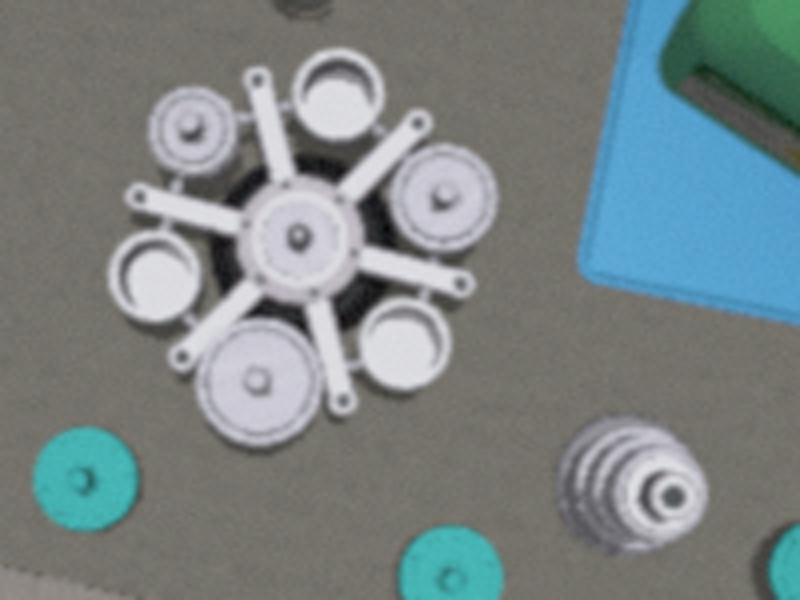

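View pics/sz.png

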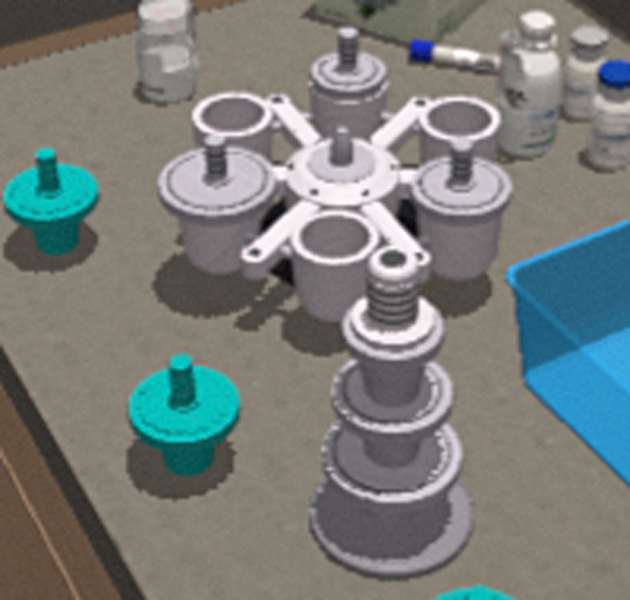

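Run:
```python
from h import *
t=load('top0')['color'][:,:,::-1]
cv2.imwrite('pics/tz2.png',cv2.resize(t[245:295,350:410],(720,600),interpolation=cv2.INTER_CUBIC))
c=load('top0')
img=cv2.resize(t[150:300,220:420],(1600,1200),interpolation=cv2.INTER_CUBIC)
g=cv2.GaussianBlur(cv2.cvtColor(img,cv2.COLOR_BGR2GRAY),(9,9),2)
C=cv2.HoughCircles(g,cv2.HOUGH_GRADIENT_ALT,1.5,40,param1=200,param2=0.8,minRadius=30,maxRadius=140)
for x,y,r in C[0]:
    u=220+(x+.5)/8-.5; v=150+(y+.5)/8-.5
    print(round(u,2),round(v,2),'r px',round(r/8,2),[np.round(onz(c,u,v,z)[:2]*1000,1).tolist() for z in(.068,.074,.084)], 'r mm',round(r/8/c['fx']*1130,1))
```

```text
Traceback (most recent call last):
TypeError: 'NoneType' object is not subscriptable
```

View pics/tz2.png

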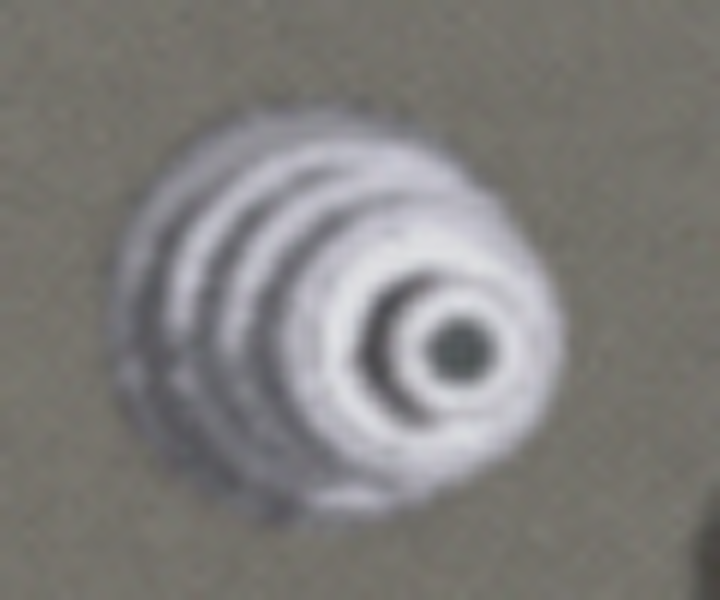

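Run:
```python
from h import *
c=load('top0'); t=c['color'][:,:,::-1]; s=load('scene0')
f=lambda x,y:(220+(x+.5)/4-.5,150+(y+.5)/4-.5)
print('cap top',onz(c,387.96,273.5,.190),'smallfl',onz(c,350+423.5/12-.5,245+348.5/12-.5,.146))
def cen(u,v,R,lo):
    g=cv2.cvtColor(t,cv2.COLOR_BGR2GRAY).astype(float); g=cv2.GaussianBlur(g,(0,0),.6)
    # radial edge: strongest bright->dark
    for _ in range(4):
        P=[]
        for a in np.linspace(0,2*np.pi,72,endpoint=False):
            rr=np.arange(R-2.5,R+2.5,.1); x=(u+rr*np.cos(a)).astype(np.float32)[None]; y=(v+rr*np.sin(a)).astype(np.float32)[None]
            p=cv2.remap(g.astype(np.float32),x,y,cv2.INTER_LINEAR)[0]; d=np.gradient(p); i=d.argmin()
            if -d[i]>.8 and 2<i<len(rr)-3: P.append((x[0,i],y[0,i]))
        P=np.array(P); A=np.c_[2*P,np.ones(len(P))]; k=np.ones(len(P),bool)
        for _ in range(4):
            q=np.linalg.lstsq(A[k],(P**2).sum(1)[k],rcond=None)[0]; r=np.sqrt(q[2]+q[0]**2+q[1]**2)
            e=abs(np.hypot(*(P-q[:2]).T)-r); k=e<max(.25,1.5*np.median(e))
        u,v=q[:2]
    return u,v,r,k.sum()
for n,x,y,d,z in[('L',258,380,78,.084),('M',445,196,66,.084),('S',191,126,54,.084),('eL',339,93,56,.074),('eM',155,276,56,.074),('eS',405,345,56,.074)]:
    u0,v0=f(x,y); u,v,r,k=cen(u0,v0,d/2000*c['fx']/(1.204-z),0)
    print(n,(u0,v0),np.round([u,v],2),k,'d mm',2000*r*(1.204-z)/c['fx'],'pos',np.round(onz(c,u,v,z)*1000,1),'hand',np.round(onz(c,u0,v0,z)*1000,1))
print('spigot',onz(c,*f(299,237),.094))
# scene
fs=lambda x,y:(225+(x+.5)/3.15-.5,195+(y+.5)/3.158-.5)
print('scene cap top',onz(s,*fs(394,257),.190),'spig tip',onz(s,*fs(343,130),.094))
print('scene bucket eS',onz(s,*fs(337,240),.074),'eM',onz(s,*fs(233,117),.074),'eL',onz(s,*fs(459,121),.074))
```

```text
cap top [ 0.43123795 -0.28972824  0.19      ] smallfl [ 0.42929977 -0.28979791  0.146     ]
L (284.125, 244.625) [284.29 244.93] 36 d mm 77.2796718154158 pos [502.3 -56.1  84. ] hand [503.1 -55.7  84. ]
M (330.875, 198.625) [330.45 199.  ] 54 d mm 65.51843106287133 pos [ 612.  -171.7   84. ] hand [ 612.9 -172.7   84. ]
S (267.375, 181.125) [267.62 182.17] 46 d mm 53.41805007671892 pos [656.9 -19.   84. ] hand [659.4 -18.5  84. ]
eL (304.375, 172.875) [304.06 173.  ] 54 d mm 56.64440591695867 pos [ 679.1 -108.5   74. ] hand [ 679.4 -109.3   74. ]
eM (258.375, 218.625) [258.16 218.27] 45 d mm 56.87011260251753 pos [569.8   7.2  74. ] hand [568.9   6.7  74. ]
eS (320.875, 235.875) [320.68 235.14] 45 d mm 57.054793602865935 pos [ 524.5 -145.8   74. ] hand [ 522.7 -146.2   74. ]
spigot [ 0.58890965 -0.08315802  0.094     ]
scene cap top [ 0.42961755 -0.29019315  0.19      ] spig tip [ 0.58960152 -0.08354707  0.094     ]
scene bucket eS [ 0.52115772 -0.1492992   0.074     ] eM [0.56627854 0.00444892 0.074     ] eL [ 0.67525645 -0.11066148  0.074     ]
```

{"op": "send_rows", "data": {
  "moves": [
    [[-0.34,0.25,-0.05],[0,0,0.6],60],
    [[-0.34,0.25,-0.05],[0,0,0.6],60],
    [[-0.34,0.25,-0.05],[0,0,0.6],60],
    [[-0.34,0.25,-0.05],[0,0,0.6],60],
    [[-0.34,0.25,-0.05],[0,0,0.6],60],
    [[-0.34,0.25,-0.05],[0,0,0.6],60],
    [[-0.679,0.5025,-0.0475],[0,0,1.229],60],
    [[-0.679,0.5025,-0.0475],[0,0,1.229],60],
    [[-0.679,0.5025,-0.0475],[0,0,1.229],60],
    [[-0.679,0.5025,-0.0475],[0,0,1.229],60],
    [[-0.679,0.5025,-0.0475],[0,0,1.229],60],
    [[-0.679,0.5025,-0.0475],[0,0,1.229],60],
    [[-0.679,0.5025,-0.0475],[0,0,1.229],60],
    [[-0.679,0.5025,-0.0475],[0,0,1.229],60],
    [[-0.679,0.5025,-0.0475],[0,0,1.229],60],
    [[-0.679,0.5025,-0.0475],[0,0,1.229],60],
    [[-0.679,0.5025,-0.0475],[0,0,1.229],60],
    [[-0.679,0.5025,-0.0475],[0,0,1.229],60]
  ],
  "squeeze": 40
}}

```text
clock: 2.35
tcp_pos: [0.4302, -0.289, 0.3012]
tcp_rot: [3.141, -0.0, 0.001]
ft_force: [-1.3, 0.0, 0.2]
opening: 0.0512
```

{"op": "send_rows", "data": {
  "moves": [
    [[0,0.001,0.04],[0,0,0],60],
    [[0,0.001,0.075],[0,0,0],60],
    [[0,0.001,0.075],[0,0,0],60]
  ]
}}

```text
clock: 2.72
tcp_pos: [0.4289, -0.2891, 0.2238]
tcp_rot: [-3.138, 0.004, 0.001]
ft_force: [0.5, -0.3, 1.5]
opening: 0.0514
```

Run:
```python
from h import *
s=snap('scene','s1')['color'][:,:,::-1]; 
cv2.imwrite('pics/s1z.png',cv2.resize(s[195:385,225:425],(630,600),interpolation=cv2.INTER_CUBIC))
x=ctrl.sense();print(x['tcp_pos'],x['ft_force'])
```

```text
[ 0.42988326 -0.29016437  0.22570704] [-0.87868178  0.05980329  0.08378798]
```

View pics/s1z.png

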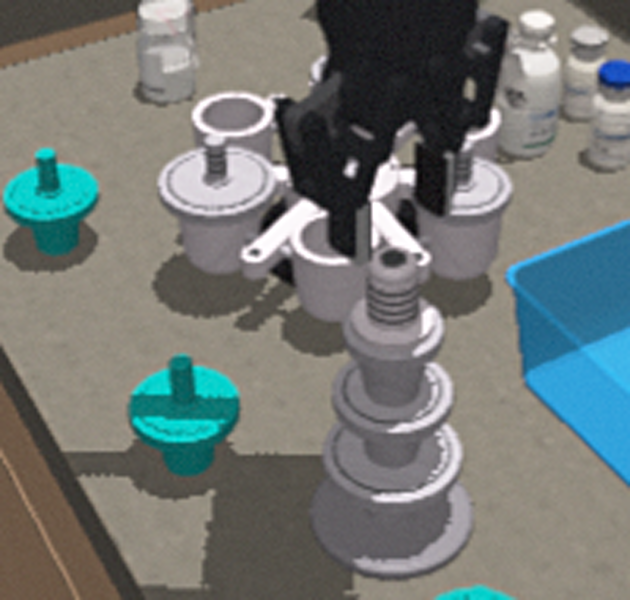

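{"op": "send_rows", "data": {
  "moves": [
    [[0,0,0.025],[0,0,0],60],
    [[0,0,0.045],[0,0,0],60],
    [[0,0,0.045],[0,0,0],60],
    [[0,0,0.045],[0,0,0],0],
    [[0,0,0.045],[0,0,0],0],
    [[0,0,0.045],[0,0,0],0],
    [[0,0,0.045],[0,0,0],0],
    [[0,0,0.045],[0,0,0],0],
    [[0,0,0.045],[0,0,0],0]
  ],
  "squeeze": 40
}}

```text
clock: 3.9
tcp_pos: [0.4309, -0.2917, 0.1823]
tcp_rot: [3.139, -0.002, 0.0]
ft_force: [-0.3, -0.0, 5.5]
opening: 0.026
```

{"op": "send_rows", "data": {
  "moves": [
    [[0,0,0],[0,0,0],0],
    [[0,0,0],[0,0,0],0],
    [[0,0,0],[0,0,0],0]
  ]
}}

```text
clock: 4.28
tcp_pos: [0.4309, -0.2917, 0.1823]
tcp_rot: [3.139, -0.002, -0.0]
ft_force: [-0.9, -0.5, 6.9]
opening: 0.0261
```

Run:
```python
from h import *
s=snap('scene','s2')['color'][:,:,::-1]; 
cv2.imwrite('pics/s2z.png',cv2.resize(s[225:325,290:410],(720,600),interpolation=cv2.INTER_CUBIC))
x=ctrl.sense();print(x['tcp_pos'],x['ft_force'],x['opening'])
```

```text
[ 0.43085609 -0.29171103  0.18229941] [-0.04624926 -0.32476394  6.62513637] 0.025895084995406627
```

View pics/s2z.png

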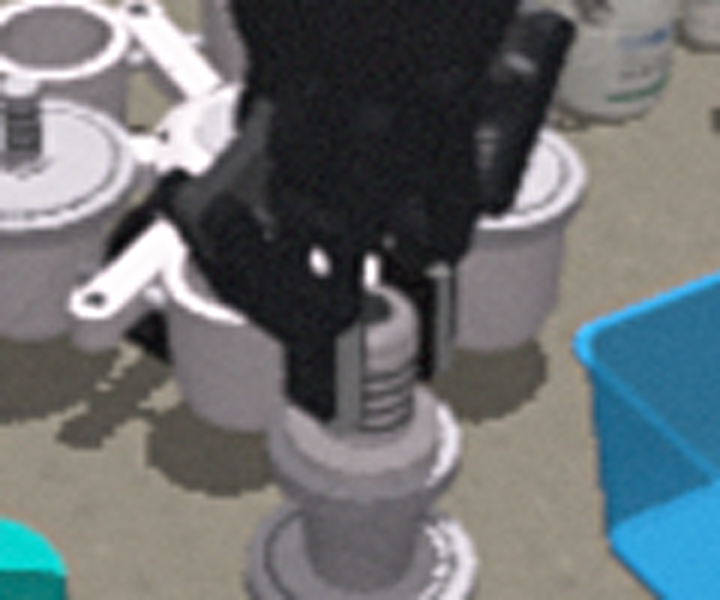

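{"op": "send_rows", "data": {
  "moves": [
    [[0,0,-0.01],[0,0,0],0],
    [[0,0,-0.025],[0,0,0],0],
    [[0,0,-0.05],[0,0,0],0],
    [[0,0,-0.07],[0,0,0],0],
    [[0,0,-0.07],[0,0,0],0],
    [[0.04,-0.05,-0.07],[0,0,0],0],
    [[0.08,-0.1,-0.07],[0,0,0],0],
    [[0.12,-0.15,-0.07],[0,0,0],0],
    [[0.16,-0.207,-0.07],[0,0,0],0],
    [[0.16,-0.207,-0.07],[0,0,0],0],
    [[0.16,-0.207,-0.06],[0,0,0],0],
    [[0.16,-0.207,-0.04],[0,0,0],0],
    [[0.16,-0.207,-0.03],[0,0,0],0],
    [[0.16,-0.207,-0.03],[0,0,0],0]
  ]
}}

```text
clock: 6.08
tcp_pos: [0.589, -0.085, 0.2096]
tcp_rot: [-3.141, 0.003, -0.002]
ft_force: [-0.1, -0.5, 0.2]
opening: 0.0261
```

Run:
```python
from h import *
s=snap('scene','s3')['color'][:,:,::-1]; 
cv2.imwrite('pics/s3z.png',cv2.resize(s[175:295,265:405],(700,600),interpolation=cv2.INTER_CUBIC))
x=ctrl.sense();print(x['tcp_pos'],x['tcp_rot'],x['ft_force'],x['opening'])
```

```text
[ 0.58961797 -0.08497699  0.21055853] [-3.14151747e+00  8.83921813e-04 -1.52532573e-03] [ 0.23970225 -0.32365412 -0.2887108 ] 0.026345199979308998
```

View pics/s3z.png

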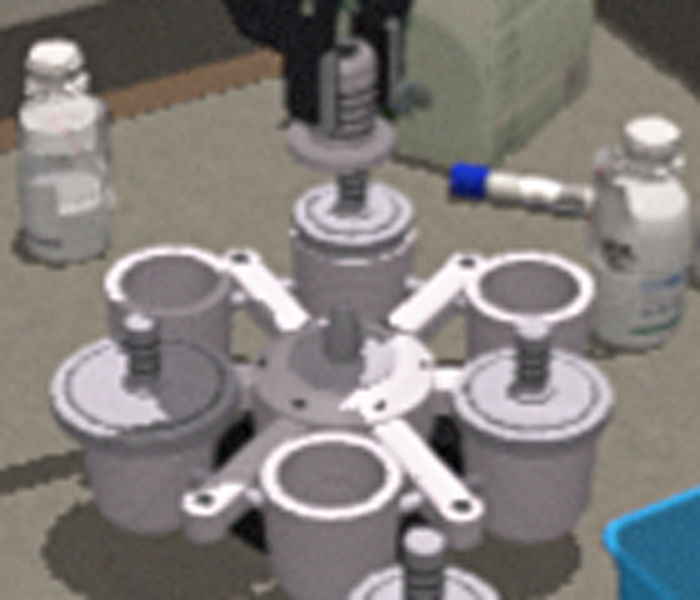

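Run:
```python
from h import *
s=load('s3')
q=lambda x,y:(265+(x+.5)/5-.5,175+(y+.5)/5-.5)
print('flange top',onz(s,*q(342.5,139),.180),'body top',onz(s,*q(352,50),.218))
print('spigot tip',onz(s,*q(343,313),.094))
# projections expected
for P in [(.5897,-.085,.18),(.5897,-.085,.218),(.59,-.083,.094)]:
  p=proj(s,P); print(((p-[265,175])+.5)*5-.5)
```

```text
flange top [ 0.58461971 -0.08879839  0.18      ] body top [ 0.59073566 -0.08845758  0.218     ]
spigot tip [ 0.5854774  -0.08679785  0.094     ]
[345.09643496 131.14224377]
[344.07781148  47.94450121]
[344.52565013 305.2382509 ]
```

{"op": "send_rows", "data": {
  "moves": [
    [[0,-0.0015,0.03],[0,0,0],0],
    [[0,-0.0015,0.06],[0,0,0],0],
    [[0,-0.0015,0.08],[0,0,0],0],
    [[0,-0.0015,0.09],[0,0,0],0],
    [[0,-0.0015,0.1],[0,0,0],0],
    [[0,-0.0015,0.107],[0,0,0],0],
    [[0,-0.0015,0.107],[0,0,0],0],
    [[0,-0.0015,0.107],[0,0,0],0]
  ]
}}

```text
clock: 7.12
tcp_pos: [0.5904, -0.0829, 0.1056]
tcp_rot: [3.14, -0.001, 0.0]
ft_force: [-4.5, -0.8, 7.8]
opening: 0.0262
```

{"op": "send_rows", "data": {
  "moves": [
    [[0,0,0.002],[0,0,0],0],
    [[0,0,0.002],[0,0,0],0],
    [[0,0,0],[0,0,0],25],
    [[0,0,-0.002],[0,0,0],45],
    [[0,0,-0.002],[0,0,0],55],
    [[0,0,-0.002],[0,0,0],55],
    [[0,0,-0.002],[0,0,0],55],
    [[0,0,-0.04],[0,0,0],55],
    [[0,0,-0.08],[0,0,0],55],
    [[0,0,-0.13],[0,0,0],55],
    [[-0.08,0.1,-0.13],[0,0,0],55],
    [[-0.12,0.15,-0.13],[0,0,0],45],
    [[-0.16,0.207,-0.13],[0,0,0],45],
    [[-0.16,0.207,-0.13],[0,0,0],45],
    [[-0.16,0.207,-0.13],[0,0,0],45],
    [[-0.16,0.207,-0.13],[0,0,0],45]
  ]
}}

```text
clock: 9.12
tcp_pos: [0.4299, -0.2899, 0.2337]
tcp_rot: [-3.141, -0.0, -0.002]
ft_force: [0.3, -0.3, -0.8]
opening: 0.0385
```

Run:
```python
from h import *
c=snap('scene','s4'); s=c['color'][:,:,::-1]; 
cv2.imwrite('pics/s4z.png',cv2.resize(s[175:325,265:425],(640,600),interpolation=cv2.INTER_CUBIC))
x=ctrl.sense();print(x['tcp_pos'],x['tcp_rot'],x['ft_force'],x['opening'])
```

```text
[ 0.43049861 -0.28899804  0.23370394] [-3.14080847e+00 -3.00872028e-04 -6.19107580e-04] [0.28308806 0.41545412 0.61168425] 0.038448547710024414
```

View pics/s4z.png

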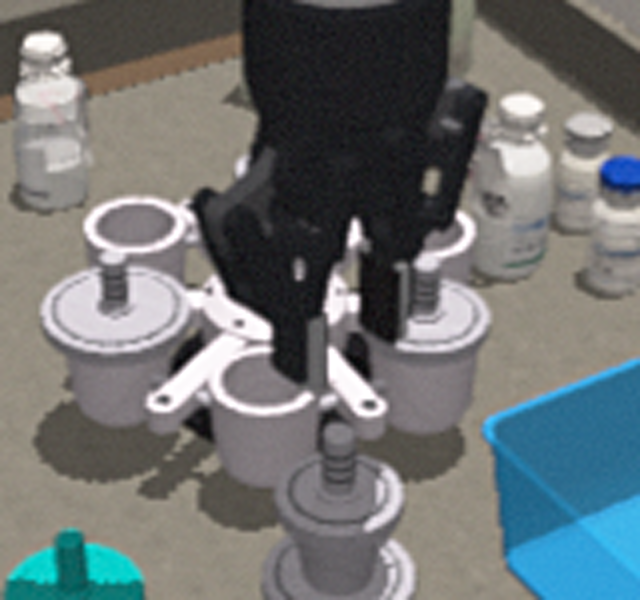

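Run:
```python
from h import *
c=snap('top','t4'); s=c['color'][:,:,::-1]; 
cv2.imwrite('pics/t4z.png',cv2.resize(s[150:300,220:420],(800,600),interpolation=cv2.INTER_CUBIC))
```

```text
(no output)
```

View pics/t4z.png

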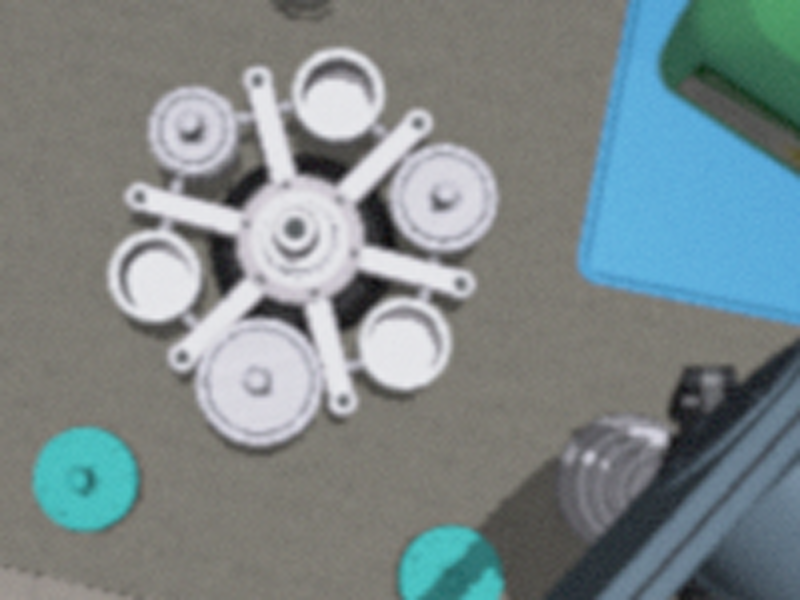

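{"op": "send_rows", "data": {
  "moves": [
    [[0,0,0.03],[0,0,0],45],
    [[0,0,0.05],[0,0,0],45],
    [[0,0,0.061],[0,0,0],45],
    [[0,0,0.061],[0,0,0],45],
    [[0,0,0.061],[0,0,0],45]
  ]
}}

```text
clock: 9.85
tcp_pos: [0.4309, -0.2895, 0.1736]
tcp_rot: [3.141, -0.001, 0.001]
ft_force: [1.0, -0.2, 0.1]
opening: 0.0385
```

{"op": "send_rows", "data": {
  "moves": [
    [[0,0,0],[0,0,0],0],
    [[0,0,0],[0,0,0],0],
    [[0,0,0],[0,0,0],0],
    [[0,0,0],[0,0,0],0],
    [[0,0,0],[0,0,0],0],
    [[0,0,0],[0,0,0],0]
  ],
  "squeeze": 60
}}

```text
clock: 10.6
tcp_pos: [0.4304, -0.2898, 0.1733]
tcp_rot: [3.141, -0.001, -0.0]
ft_force: [-0.0, 0.2, 5.1]
opening: 0.0121
```

Run:
```python
from h import *
c=snap('scene','s5'); s=c['color'][:,:,::-1]; 
cv2.imwrite('pics/s5z.png',cv2.resize(s[175:325,265:425],(640,600),interpolation=cv2.INTER_CUBIC))
```

```text
(no output)
```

View pics/s5z.png

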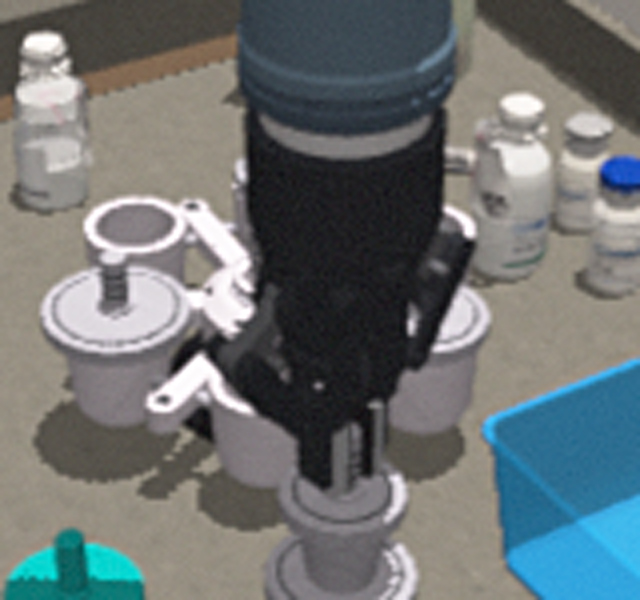

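{"op": "send_rows", "data": {
  "moves": [
    [[0,0,-0.01],[0,0,0],0],
    [[0,0,-0.03],[0,0,0],0],
    [[0,0,-0.06],[0,0,0],0],
    [[0,0,-0.08],[0,0,0],0],
    [[0.03,-0.05,-0.08],[0,0,0],0],
    [[0.06,-0.1,-0.08],[0,0,0],0],
    [[0.0935,-0.144,-0.08],[0,0,0],0],
    [[0.0935,-0.144,-0.06],[0,0,0],0],
    [[0.0935,-0.144,-0.02],[0,0,0],0],
    [[0.0935,-0.144,0.005],[0,0,0],0],
    [[0.0935,-0.144,0.005],[0,0,0],0],
    [[0.0935,-0.144,0.005],[0,0,0],0]
  ]
}}

```text
clock: 12.15
tcp_pos: [0.5242, -0.1457, 0.1688]
tcp_rot: [3.141, -0.001, -0.0]
ft_force: [0.1, 0.5, -2.2]
opening: 0.0118
```

```bash
cat > look.py <<'E'
from h import *
import sys
f=sys.argv[1]; c=snap('scene',f); s=c['color'][:,:,::-1]
cv2.imwrite(f'pics/{f}z.png',cv2.resize(s[175:325,265:425],(640,600),interpolation=cv2.INTER_CUBIC))
x=ctrl.sense();print(x['clock'],x['tcp_pos'],x['tcp_rot'],x['ft_force'],x['opening'])
E
python3 look.py s6
```

```text
12.2 [ 0.52442729 -0.14590054  0.16918316] [ 3.14065260e+00 -1.89331124e-03 -9.75884598e-05] [ 0.50047002 -0.32784861 -1.60349383] 0.012059434259710008
```

View pics/s6z.png

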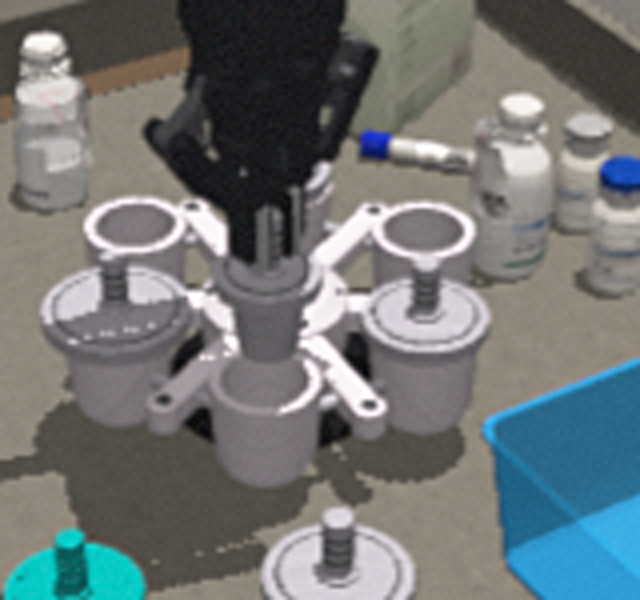

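{"op": "send_rows", "data": {
  "moves": [
    [[0,0,0.02],[0,0,0],0],
    [[0,0,0.035],[0,0,0],0],
    [[0,0,0.045],[0,0,0],0],
    [[0,0,0.053],[0,0,0],0],
    [[0,0,0.058],[0,0,0],0],
    [[0,0,0.058],[0,0,0],0],
    [[0,0,0.058],[0,0,0],0]
  ]
}}

```text
clock: 13.08
tcp_pos: [0.5238, -0.1456, 0.1121]
tcp_rot: [3.141, -0.001, 0.0]
ft_force: [-5.5, 1.9, 14.8]
opening: 0.0122
```

```bash
python3 look.py s7
```

```text
13.125 [ 0.52379703 -0.14554022  0.11206156] [ 3.14071762e+00 -1.04189825e-03  3.33343243e-04] [-5.17833089  2.9206901  15.18584468] 0.012057174645515829
```

View pics/s7z.png

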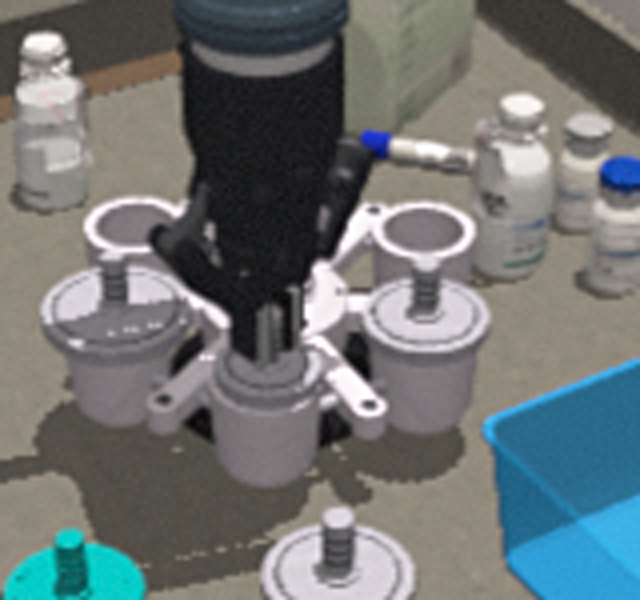

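{"op": "send_rows", "data": {
  "moves": [
    [[0,0,-0.002],[0,0,0],20],
    [[0,0,-0.002],[0,0,0],45],
    [[0,0,-0.002],[0,0,0],45],
    [[0,0,-0.002],[0,0,0],45],
    [[0,0,-0.002],[0,0,0],45],
    [[0,0,-0.03],[0,0,0],45],
    [[0,0,-0.07],[0,0,0],45],
    [[0,0,-0.09],[0,0,0],45],
    [[-0.03,0.05,-0.09],[0,0,0],45],
    [[-0.06,0.1,-0.09],[0,0,0],45],
    [[-0.0935,0.144,-0.09],[0,0,0],45],
    [[-0.0935,0.144,-0.09],[0,0,0],45],
    [[-0.0935,0.144,-0.06],[0,0,0],45],
    [[-0.0935,0.144,-0.03],[0,0,0],45],
    [[-0.0935,0.144,-0.017],[0,0,0],45],
    [[-0.0935,0.144,-0.017],[0,0,0],45],
    [[-0.0935,0.144,-0.017],[0,0,0],45]
  ]
}}

```text
clock: 15.25
tcp_pos: [0.431, -0.2897, 0.1278]
tcp_rot: [3.14, -0.001, 0.0]
ft_force: [-0.1, -1.1, 1.4]
opening: 0.0386
```

```bash
python3 look.py s8
```

```text
15.3 [ 0.43096449 -0.28984022  0.12795957] [ 3.14008954e+00 -1.52722377e-03  3.70887577e-04] [-0.0408055  -0.22862114  0.71358385] 0.038516858886620445
```

View pics/s8z.png

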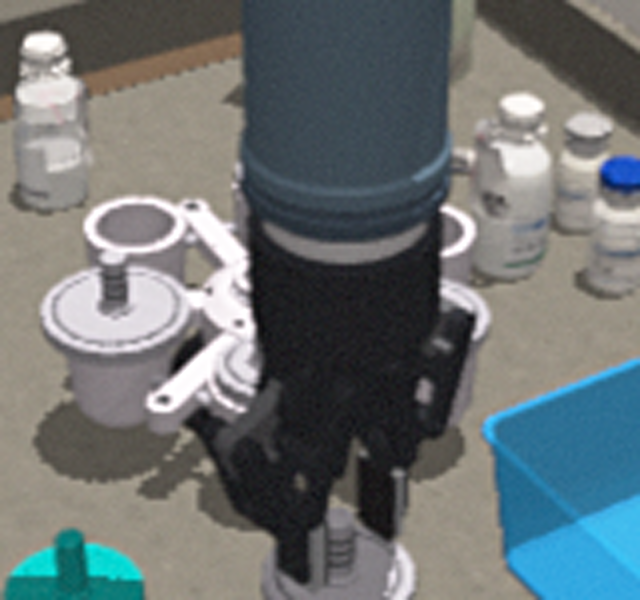

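{"op": "send_rows", "data": {
  "moves": [
    [[0,0,0],[0,0,0],0],
    [[0,0,0],[0,0,0],0],
    [[0,0,0],[0,0,0],0],
    [[0,0,0],[0,0,0],0],
    [[0,0,0],[0,0,0],0],
    [[0,0,0],[0,0,0],0]
  ],
  "squeeze": 70
}}

```text
clock: 16.05
tcp_pos: [0.4303, -0.2899, 0.1275]
tcp_rot: [3.141, -0.001, -0.0]
ft_force: [-2.0, 0.8, 6.2]
opening: 0.0113
```

{"op": "send_rows", "data": {
  "moves": [
    [[0,0,-0.01],[0,0,0],0],
    [[0,0,-0.03],[0,0,0],0],
    [[0,0,-0.06],[0,0,0],0],
    [[0,0,-0.09],[0,0,0],0],
    [[0,0,-0.12],[0,0,0],0],
    [[0.03,-0.06,-0.12],[0,0,0],0],
    [[0.05,-0.11,-0.12],[0,0,0],0],
    [[0.08,-0.16,-0.12],[0,0,0],0],
    [[0.1,-0.21,-0.12],[0,0,0],0],
    [[0.12,-0.26,-0.12],[0,0,0],0],
    [[0.1385,-0.295,-0.12],[0,0,0],0],
    [[0.1385,-0.295,-0.1],[0,0,0],0],
    [[0.1385,-0.295,-0.06],[0,0,0],0],
    [[0.1385,-0.295,-0.041],[0,0,0],0],
    [[0.1385,-0.295,-0.041],[0,0,0],0],
    [[0.1385,-0.295,-0.041],[0,0,0],0]
  ]
}}

```text
clock: 18.05
tcp_pos: [0.5692, 0.0055, 0.1687]
tcp_rot: [3.141, -0.001, -0.0]
ft_force: [0.8, 0.1, -3.4]
opening: 0.0117
```

```bash
python3 look.py s9
```

```text
18.1 [0.56948882 0.00536931 0.16909054] [ 3.14126208e+00 -2.11012756e-03 -1.37997526e-04] [ 0.45333966 -0.51878266 -1.15746472] 0.011594555404021593
```

View pics/s9z.png

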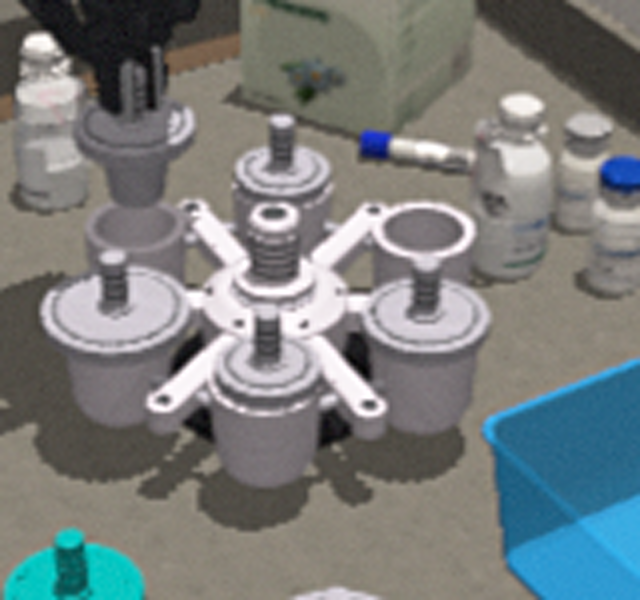

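{"op": "send_rows", "data": {
  "moves": [
    [[0,-0.0005,0.02],[0,0,0],0],
    [[0,-0.0005,0.035],[0,0,0],0],
    [[0,-0.0005,0.045],[0,0,0],0],
    [[0,-0.0005,0.053],[0,0,0],0],
    [[0,-0.0005,0.058],[0,0,0],0],
    [[0,-0.0005,0.058],[0,0,0],0],
    [[0,-0.0005,0.058],[0,0,0],0]
  ]
}}

```text
clock: 18.98
tcp_pos: [0.5688, 0.006, 0.112]
tcp_rot: [3.141, -0.001, 0.0]
ft_force: [-5.7, 0.6, 11.1]
opening: 0.0116
```

```bash
python3 look.py s10
```

```text
19.025 [0.56876175 0.00598079 0.11194682] [ 3.14108476e+00 -1.06489010e-03  2.63098552e-04] [-5.00435405  1.27105359 11.68317006] 0.011557206730221058
```

View pics/s10z.png

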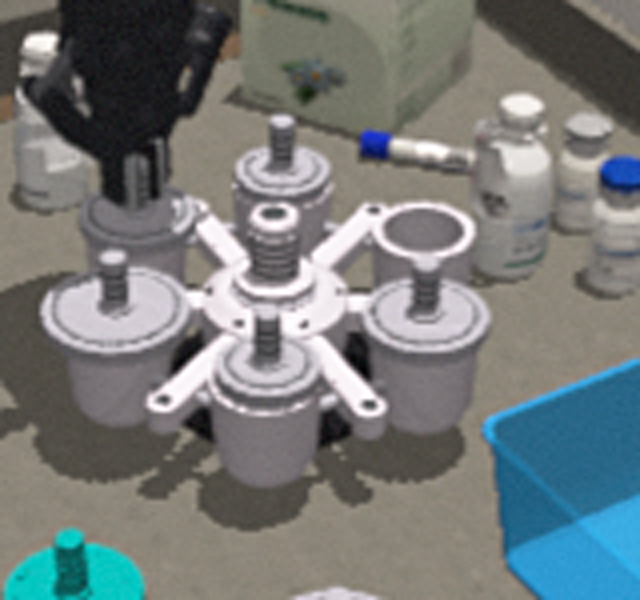

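{"op": "send_rows", "data": {
  "moves": [
    [[0,0,-0.002],[0,0,0],20],
    [[0,0,-0.002],[0,0,0],45],
    [[0,0,-0.002],[0,0,0],45],
    [[0,0,-0.002],[0,0,0],45],
    [[0,0,-0.002],[0,0,0],45],
    [[0,0,-0.03],[0,0,0],45],
    [[0,0,-0.07],[0,0,0],45],
    [[0,0,-0.09],[0,0,0],45],
    [[-0.03,0.05,-0.09],[0,0,0],45],
    [[-0.05,0.1,-0.09],[0,0,0],45],
    [[-0.08,0.16,-0.09],[0,0,0],45],
    [[-0.1,0.22,-0.09],[0,0,0],45],
    [[-0.12,0.26,-0.09],[0,0,0],45],
    [[-0.1385,0.2955,-0.09],[0,0,0],45],
    [[-0.1385,0.2955,-0.07],[0,0,0],45],
    [[-0.1385,0.2955,-0.03],[0,0,0],45],
    [[-0.1385,0.2955,0.01],[0,0,0],45],
    [[-0.1385,0.2955,0.029],[0,0,0],45],
    [[-0.1385,0.2955,0.029],[0,0,0],45],
    [[-0.1385,0.2955,0.029],[0,0,0],45]
  ]
}}

```text
clock: 21.52
tcp_pos: [0.4307, -0.29, 0.0816]
tcp_rot: [3.141, -0.001, 0.0]
ft_force: [0.3, -0.1, -0.0]
opening: 0.0384
```

```bash
sed -i 's/175:325,265:425/215:365,265:425/' look.py; python3 look.py s11
```

```text
21.575 [ 0.43084566 -0.29008501  0.08193422] [ 3.14006409e+00 -1.47150096e-03  7.22641623e-05] [ 0.49912467  0.50162341 -0.14928627] 0.03838964457537966
```

View pics/s11z.png

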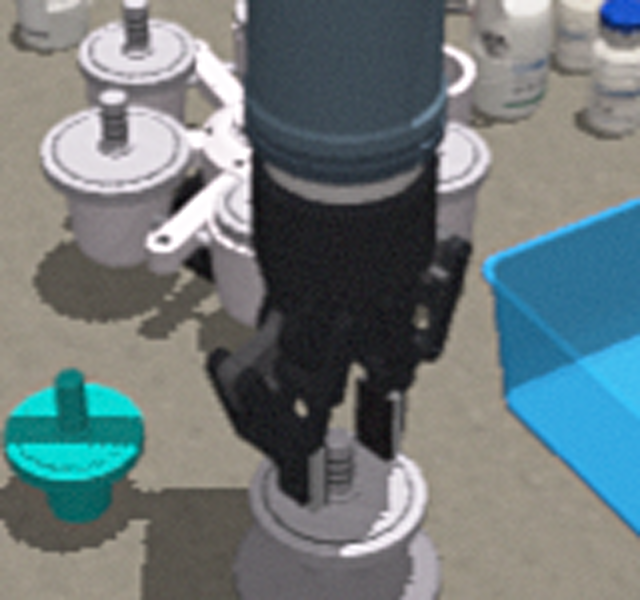

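{"op": "send_rows", "data": {
  "moves": [
    [[0,0,0],[0,0,0],0],
    [[0,0,0],[0,0,0],0],
    [[0,0,0],[0,0,0],0],
    [[0,0,0],[0,0,0],0],
    [[0,0,0],[0,0,0],0],
    [[0,0,0],[0,0,0],0]
  ],
  "squeeze": 80
}}

```text
clock: 22.32
tcp_pos: [0.4309, -0.29, 0.0817]
tcp_rot: [3.14, -0.002, -0.0]
ft_force: [1.4, 0.8, 6.0]
opening: 0.0112
```

{"op": "send_rows", "data": {
  "moves": [
    [[0,0,-0.01],[0,0,0],0],
    [[0,0,-0.03],[0,0,0],0],
    [[0,0,-0.06],[0,0,0],0],
    [[0,0,-0.1],[0,0,0],0],
    [[0,0,-0.14],[0,0,0],0],
    [[0,0,-0.165],[0,0,0],0],
    [[0.03,-0.03,-0.165],[0,0,0],0],
    [[0.07,-0.06,-0.165],[0,0,0],0],
    [[0.12,-0.09,-0.165],[0,0,0],0],
    [[0.16,-0.12,-0.165],[0,0,0],0],
    [[0.2,-0.15,-0.165],[0,0,0],0],
    [[0.23,-0.17,-0.165],[0,0,0],0],
    [[0.2485,-0.181,-0.165],[0,0,0],0],
    [[0.2485,-0.181,-0.13],[0,0,0],0],
    [[0.2485,-0.181,-0.1],[0,0,0],0],
    [[0.2485,-0.181,-0.087],[0,0,0],0],
    [[0.2485,-0.181,-0.087],[0,0,0],0],
    [[0.2485,-0.181,-0.087],[0,0,0],0]
  ]
}}

```text
clock: 24.58
tcp_pos: [0.6794, -0.1088, 0.1694]
tcp_rot: [3.141, -0.002, -0.0]
ft_force: [-1.0, 0.5, -2.5]
opening: 0.0114
```

```bash
sed -i 's/215:365,265:425/175:325,265:425/' look.py; python3 look.py s12
```

```text
24.625 [ 0.67950308 -0.1088607   0.16962254] [ 3.14069058e+00 -2.69793677e-03 -1.59620662e-04] [-3.02734712e-03  2.60749616e-01 -3.39160275e+00] 0.011495213890334957
```

View pics/s12z.png

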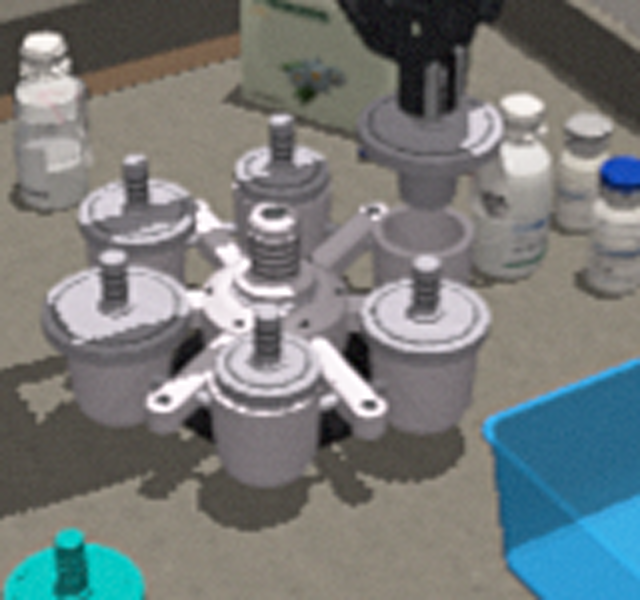

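Run:
```python
from h import *
for f,t,b in [('s6',(.5244,-.1459),(.5236,-.1461)),('s9',(.5695,.0054),(.5686,.0067)),('s12',(.6795,-.1089),(.6785,-.1087))]:
    s=load(f)
    for P in [(*t,.142),(*t,.096),(*b,.074)]:
        print(f,np.round(((proj(s,P)-[265,175])+.5)*4-.5,1))
s=load('s12')['color'][:,:,::-1]
cv2.imwrite('pics/s12y.png',cv2.resize(s[190:250,345:405],(600,600),interpolation=cv2.INTER_CUBIC))
```

```text
s6 [266.3 266.4]
s6 [267.5 343.1]
s6 [267.2 379.2]
s9 [133.2 119.7]
s9 [137.4 192. ]
s9 [136.5 225.1]
s12 [429.7 122.5]
s12 [427.1 195.4]
s12 [424.4 229.7]
```

View pics/s12y.png

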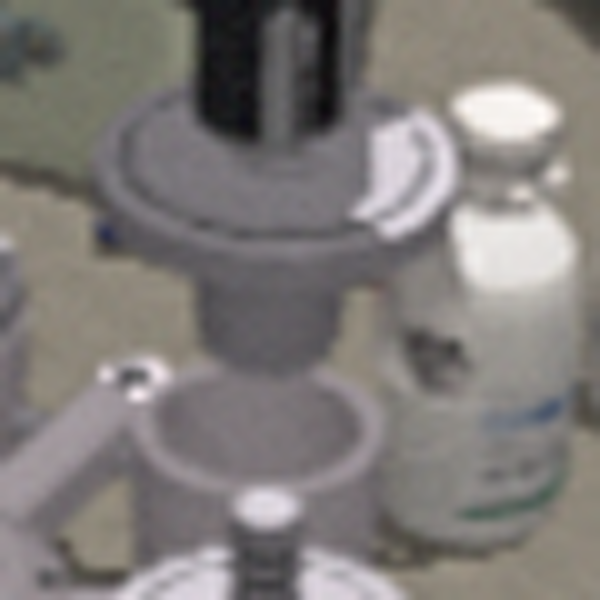

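{"op": "send_rows", "data": {
  "moves": [
    [[-0.001,0,0.02],[0,0,0],0],
    [[-0.001,0,0.035],[0,0,0],0],
    [[-0.001,0,0.045],[0,0,0],0],
    [[-0.001,0,0.053],[0,0,0],0],
    [[-0.001,0,0.058],[0,0,0],0],
    [[-0.001,0,0.058],[0,0,0],0],
    [[-0.001,0,0.058],[0,0,0],0]
  ]
}}

```text
clock: 25.5
tcp_pos: [0.6778, -0.1085, 0.1118]
tcp_rot: [3.141, -0.001, 0.0]
ft_force: [-3.8, 0.9, 5.2]
opening: 0.0112
```

```bash
python3 look.py s13
```

```text
25.55 [ 0.6777656  -0.10852857  0.11187168] [ 3.14098189e+00 -1.00823467e-03  1.90337047e-04] [-3.67683377  0.8548507   5.32142424] 0.011528929406462185
```

View pics/s13z.png

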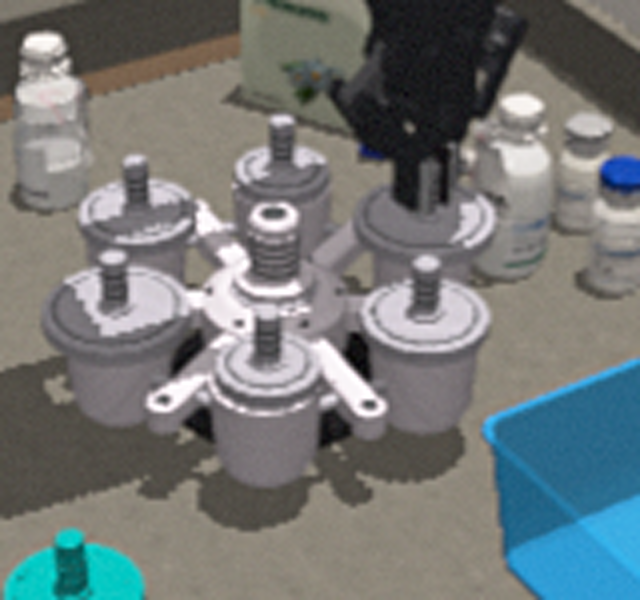

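Seated (TCP z 0.112, as with the others). Release, back off and check.

{"op": "send_rows", "data": {
  "moves": [
    [[0,0,0.001],[0,0,0],0],
    [[0,0,-0.002],[0,0,0],20],
    [[0,0,-0.002],[0,0,0],45],
    [[0,0,-0.002],[0,0,0],45],
    [[0,0,-0.002],[0,0,0],45],
    [[0,0,-0.002],[0,0,0],45],
    [[0,0,-0.03],[0,0,0],45],
    [[0,0,-0.07],[0,0,0],45],
    [[0,0,-0.12],[0,0,0],45],
    [[0,0,-0.15],[0,0,0],45],
    [[-0.05,-0.05,-0.17],[0,0,0],45],
    [[-0.1,-0.1,-0.17],[0,0,0],45],
    [[-0.15,-0.15,-0.17],[0,0,0],45],
    [[-0.2,-0.2,-0.17],[0,0,0],45],
    [[-0.25,-0.25,-0.17],[0,0,0],45],
    [[-0.3,-0.3,-0.17],[0,0,0],45],
    [[-0.3,-0.35,-0.17],[0,0,0],45],
    [[-0.3,-0.35,-0.17],[0,0,0],45]
  ]
}}

```text
clock: 27.8
tcp_pos: [0.3759, 0.2437, 0.2803]
tcp_rot: [-3.141, -0.001, 0.002]
ft_force: [1.2, 0.6, -0.4]
opening: 0.0385
```

```bash
python3 look.py s14
python3 - <<'E'
from h import *
c=snap('top','t14'); s=c['color'][:,:,::-1]
cv2.imwrite('pics/t14z.png',cv2.resize(s[150:300,220:420],(800,600),interpolation=cv2.INTER_CUBIC))
E
```

```text
27.85 [0.37492285 0.24574757 0.28024339] [-3.13855367e+00  2.71958884e-04  2.85102293e-03] [-0.86041589  1.45929623  0.16194531] 0.03820886068634104
```

View pics/s14z.png

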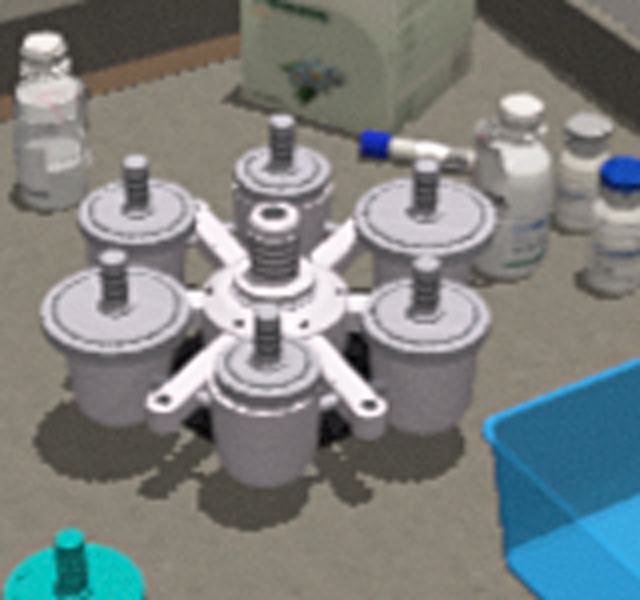

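View pics/t14z.png

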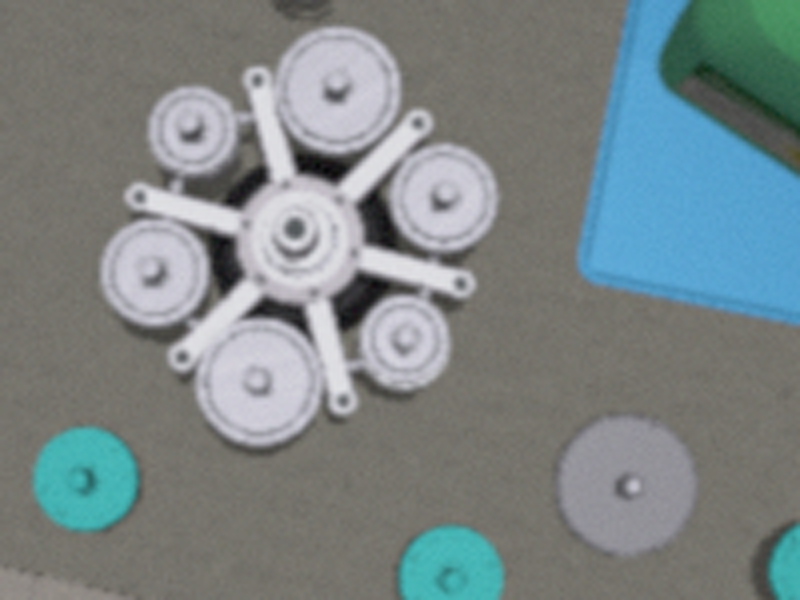

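Run:
```python
from h import *
s=load('s14');t=load('t14')
def tri(a,b):
    o1,d1=ray(s,265+(a[0]+.5)/4-.5,175+(a[1]+.5)/4-.5); o2,d2=ray(t,220+(b[0]+.5)/4-.5,150+(b[1]+.5)/4-.5)
    k=np.linalg.lstsq(np.c_[d1,-d2],o2-o1,rcond=None)[0]; p,q=o1+k[0]*d1,o2+k[1]*d2
    return np.round((p+q)*500,1),'gap',round(np.linalg.norm(p-q)*1000,1)
print('cap top (112)',tri((274,211),(295,228)))
for n,a,b in[('S new',(268,310),(405,336)),('M new',(135,160),(151,267)),('L new',(427,164),(337,82)),('L mate',(114,257),(257,378)),('M mate',(428,263),(446,193)),('S mate',(282,119),(190,124))]: print(n,'stem top (116)',tri(a,b))
x=ctrl.sense();print(np.abs(x['joint_vel']).max())
```

```text
cap top (112) (array([591.9, -81.1, 113.2]), 'gap', np.float64(1.3))
S new stem top (116) (array([ 526.2, -145.2,  114.9]), 'gap', np.float64(0.6))
M new stem top (116) (array([570.1,   4.9, 116.6]), 'gap', np.float64(2.1))
L new stem top (116) (array([ 678.5, -108.8,  116.5]), 'gap', np.float64(0.2))
L mate stem top (116) (array([503. , -56.4, 114.5]), 'gap', np.float64(1.7))
M mate stem top (116) (array([ 611.1, -172.1,  115. ]), 'gap', np.float64(0.5))
S mate stem top (116) (array([655. , -20.8, 117.7]), 'gap', np.float64(0.3))
0.06141709684206954
```

All heights match fully home. Handing in.

{"op": "send_rows", "data": {
  "moves": [
    [[0,0,0],[0,0,0],45],
    [[0,0,0],[0,0,0],45],
    [[0,0,0],[0,0,0],45],
    [[0,0,0],[0,0,0],45]
  ]
}}

```text
clock: 28.4
tcp_pos: [0.3781, 0.241, 0.2797]
tcp_rot: [3.142, 0.0, -0.001]
ft_force: [0.7, 0.0, -0.6]
opening: 0.0388
```

```bash
python3 -c "
from bench import ctrl
print(ctrl.hand_in())"
```

```text
the job is handed in; nothing more can be done
None
```

I put the hub cap on the spigot first. Then the small, medium and large weights each went into the empty bucket straight across from the mate of the same size. Everything is released, and I handed the job in at 28.4 s.

- **Heights:** Measured across the two views, the cap top is at 113 mm (112 expected) and the new stems' tops at 115–117 mm (116 expected). That is fully home within the 2 mm calibration.
- **Other checks:** The last pictures show everything upright, the mates and turquoise look-alikes where they were, and the stand empty. The highest force I saw reported was about 16 N.
- **Disagreements:** None of the checks failed. The two views' rays missed each other by up to 2.1 mm, worst at the new medium weight.

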